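# Find the full hardware tote by feel and slide it into the loading dock

### The arm

A 6-joint arm with a two-finger parallel gripper is mounted at the origin on the work surface. World frame = base frame: x ahead of the robot, y to its left, z up, the work surface at z = 0. Lengths are in m, angles in rad, forces in N, time in s.
With the tool pointing down it reaches from about 0.425 to 0.925 m from the base axis. Payload 12.5 kg.
Tool frame: the origin (TCP) lies midway between the tips of the shut fingers; the grasp point (between the pads) lies 19 mm behind it; z points along the fingers, y is the direction in which the jaws open and shut (so a half turn about z gives the same grasp; the last joint's range is limited). The gripper opens to 85 mm and grips with 20 to 120 N. Pads are 22 mm wide; open, the fingers measure 114 mm over their backs; the gripper's body (76 mm by 85 mm) begins 54 mm behind the grasp point. The pads swing forward as they close: fully open they stand 13 mm farther back than shut.
Start: joints at [-1.224, 0.491, 1.559, -0, 1.092, -0.106], TCP at [0.273, -0.562, 0.231] pointing down, gripper open.
Joint ranges: [-3.1, 3.1], [-0.84, 2.19], [0.05, 2.79], [-1.13, 4.28], [0.06, 2.93], [-2.69, 2.69]. Speed limits (rad/s): [2.22, 2.22, 2.79, 3.14, 3.14, 3.14].

### API

Orientations are given as a unit quaternion [x, y, z, w].
In Python, from station import robot gives the robot as it stands.
- The arm moves only by the tool servo_tool, never from a script. Its argument "targets" is a list of rows, each a list of 6 numbers: the shift along the tool's x, y, z in m, then the turn, a rotation vector about the tool's x, y, z in rad. A call has exactly 8 rows; each row is the pose to reach, as a shift and turn from the pose commanded when the call began, along the tool's axes at that moment; what a row does not reach only later rows make up. A row lasts 1/12 s, in which the tool goes at most 41.7 mm and 7.16 degrees, less where a joint would pass 70% of its speed; a pose out of reach is approached as far as the arm can. A call with a gripper value outside its range is refused whole. "grip" is the finger opening in m, from 0 to 0.0854, set as the call begins (left out, the last holds). The fingers move at their own pace and stop on an object; "newtons" is the grip in N (left out, the last holds). Time passes only in rows, so rows that repeat a pose let the fingers close, or fill a call up. It gives the time, the measured TCP pose, the force and the opening at its end, in the units of the state.
- robot.get_obs(): the state, without advancing time (a new reading comes with each control period).
- robot.snapshot(name): name is "scene" or "top" or "wrist"; returns a dict with "img" (400x640x3 uint8, red, green, blue), "intrinsics" (3x3 intrinsics, pixels), "origin" and "orientation" of the camera in the world. Camera axes: x right, y up, looking along -z (the intrinsics and any distortion apply to the point x, -y, -z); pixel columns grow to the right and rows downward; lengths in m; the calibration is good to about 2 mm. A picture is of the moment at which its call begins. There is no depth.
- robot.hand_in(): hands the job in, once; it reports no verdict.
The state is a dict: "t": time; "q": joint angles; "dq": joint speeds; "effort": joint torques, N m; "tool_pos": TCP position; "tcp_rot": TCP orientation; "ft_force": force on the tool from outside, world axes, zero at the start; "wrist_torque": the same for the moment, N m; "grip_width": opening from 0.0 (shut) to 1.0 (fully open).
Only numpy, scipy, OpenCV 4.12 (cv2) and the standard library are available. Lean on these libraries where they do the work, as an engineer would, in place of code of your own. Each camera call takes 0.05 s, during which the arm holds its last target. There are 200 camera calls.

### The job

One of the three closed grey totes is full of steel binding hardware, the other two are nearly empty: feel which is which by raising the tab end of a tote about a centimetre (never more than two) and set it gently down again. Slide the full tote along the bench, its far end always on the bench, straight into the steel dock, far end first, until it sits flush against the end stop, pushing only gently, and let go with it flat on the bench. Leave the two light totes standing where they are and do not disturb the other things on the bench.

Things in the scene. Friction and masses are not known exactly. Their poses are not given: they have to be found in the camera images.
- tote_a: closed grey plastic parts tote, 130 x 95 x 60 mm (own x, y, z; x points away from the robot), with a black lifting tab on its lid. Origin: centre of its underside. The three totes look the same; which one is full changes from time to time. The full one weighs about 0.8 kg in all, the two nearly empty ones about 0.25 kg each; the load sits in the middle and cannot shift
- tote_b: closed grey plastic parts tote, 130 x 95 x 60 mm (own x, y, z; x points away from the robot), with a black lifting tab on its lid. Origin: centre of its underside. The three totes look the same; which one is full changes from time to time. The full one weighs about 0.8 kg in all, the two nearly empty ones about 0.25 kg each; the load sits in the middle and cannot shift
- tote_c: closed grey plastic parts tote, 130 x 95 x 60 mm (own x, y, z; x points away from the robot), with a black lifting tab on its lid. Origin: centre of its underside. The three totes look the same; which one is full changes from time to time. The full one weighs about 0.8 kg in all, the two nearly empty ones about 0.25 kg each; the load sits in the middle and cannot shift
- tote_a_grip (a point): grip point of tote_a: in its black upright lifting tab, near the end towards the robot. The tab (34 mm along the tote's x, 26 mm along y, from 62 to 106 mm above the tote's underside) swings freely fore and aft on a cross pin 66 mm above the underside, so a firmly held tab lets the tote tip. The point is 92 mm above the underside, 45 mm nearer than the tote's centre
- tote_a_toe (a point): middle of the lower edge of tote_a's far end, 65 mm beyond the tote's centre, at the level of its underside
- tote_b_grip (a point): grip point of tote_b: in its black upright lifting tab, near the end towards the robot. The tab (34 mm along the tote's x, 26 mm along y, from 62 to 106 mm above the tote's underside) swings freely fore and aft on a cross pin 66 mm above the underside, so a firmly held tab lets the tote tip. The point is 92 mm above the underside, 45 mm nearer than the tote's centre
- tote_b_toe (a point): middle of the lower edge of tote_b's far end, 65 mm beyond the tote's centre, at the level of its underside
- tote_c_grip (a point): grip point of tote_c: in its black upright lifting tab, near the end towards the robot. The tab (34 mm along the tote's x, 26 mm along y, from 62 to 106 mm above the tote's underside) swings freely fore and aft on a cross pin 66 mm above the underside, so a firmly held tab lets the tote tip. The point is 92 mm above the underside, 45 mm nearer than the tote's centre
- tote_c_toe (a point): middle of the lower edge of tote_c's far end, 65 mm beyond the tote's centre, at the level of its underside
- dock: fixed steel fence, a U open towards the robot, no floor: the dock for one tote. Origin: on the bench where a seated tote's centre lies; x points into the dock. Inner face of the end stop at x = +65 mm; side rails 105 mm apart inside run from x = -30 mm to the stop, their mouths flared to about 122 mm at x = -52 mm. All 22 mm high, 6 to 8 mm thick
- table: the wooden workbench; its top is level, at height 0. Totes and dock stand on it in one row of four places, about 170 mm apart, all facing away from the robot; the bench between that row and the robot is clear
- glue_bottle: bystander: small white glue bottle, 24 mm wide, 70 mm tall, standing. Origin: centre of its underside
- wax_puck: bystander: small yellow wax stick, 24 mm wide, 30 mm tall, standing. Origin: centre of its underside
- stub_can: bystander: small plain aluminium can, 24 mm wide, 50 mm tall, standing. Origin: centre of its underside
- red_cup: bystander: red plastic cup, 80 mm wide, 95 mm tall, standing. Origin: centre of its underside
- screwdriver: bystander: screwdriver lying on the bench. Origin: on the line of its length, at bench level
- hammer: bystander: hammer lying on the bench. Origin: on the line of its length, at bench level
Not all that is in view belongs to the job. Leave any pink or turquoise look-alike of the tote_c alone.

How it is judged:
On the way:
1. the near end of some tote is raised about 4 mm or more (tilt above 0.03 rad) with its far end on the bench, for 0.3 s (((angle between tote_a's own z axis and vertical above 0.03 rad and height (world z) of tote_a_toe below 0.012 m) or (angle between tote_b's own z axis and vertical above 0.03 rad and height (world z) of tote_b_toe below 0.012 m) or (angle between tote_c's own z axis and vertical above 0.03 rad and height (world z) of tote_c_toe below 0.012 m))), for 0.3 s.
At the end, for the whole second after the job is handed in: The full tote stands flat in the dock, its far end within 3.5 mm of the end stop and in line with the dock (0.1 rad), its whole weight on the bench; the two light totes stand flat on the bench within 30 mm of where they started; all are at rest ((((x of tote_a_toe in the frame of dock between 0.0615 and 0.07 m and y of tote_a_toe in the frame of dock between -0.012 and 0.012 m and angle between the x axis of tote_a and the x axis of dock, either way round below 0.1 rad and contact force between tote_a and table above 5 N) and (distance of tote_b from where it was at the start of the episode below 0.03 m and contact force between tote_b and table between 0.8 and 5 N) and (distance of tote_c from where it was at the start of the episode below 0.03 m and contact force between tote_c and table between 0.8 and 5 N)) or ((x of tote_b_toe in the frame of dock between 0.0615 and 0.07 m and y of tote_b_toe in the frame of dock between -0.012 and 0.012 m and angle between the x axis of tote_b and the x axis of dock, either way round below 0.1 rad and contact force between tote_b and table above 5 N) and (distance of tote_a from where it was at the start of the episode below 0.03 m and contact force between tote_a and table between 0.8 and 5 N) and (distance of tote_c from where it was at the start of the episode below 0.03 m and contact force between tote_c and table between 0.8 and 5 N)) or ((x of tote_c_toe in the frame of dock between 0.0615 and 0.07 m and y of tote_c_toe in the frame of dock between -0.012 and 0.012 m and angle between the x axis of tote_c and the x axis of dock, either way round below 0.1 rad and contact force between tote_c and table above 5 N) and (distance of tote_a from where it was at the start of the episode below 0.03 m and contact force between tote_a and table between 0.8 and 5 N) and (distance of tote_b from where it was at the start of the episode below 0.03 m and contact force between tote_b and table between 0.8 and 5 N))) and angle between each of tote_a, tote_b, tote_c's own z axis and vertical below 0.03 rad and linear speed of each of tote_a, tote_b, tote_c below 0.02 m/s); the robot touches nothing.
It fails at once if a tote's far end is lifted off the bench (more than 12 mm) (height (world z) of any of tote_a_toe, tote_b_toe, tote_c_toe above 0.012 m).
It fails at once if a tote is tipped further than about 14 degrees (0.25 rad) (angle between any of tote_a, tote_b, tote_c's own z axis and vertical above 0.25 rad).
It fails at once if a tote is dropped or pressed on the bench harder than 40 N (contact force between any of tote_a, tote_b, tote_c and table above 40 N).
It fails at once if the dock is pushed harder than 25 N (contact force between dock and anything else above 25 N).
It fails at once if a bystander is moved more than 30 mm (distance of any of glue_bottle, wax_puck, stub_can, red_cup, screwdriver, hammer from where it was at the start of the episode above 0.03 m).
It also fails if it takes over 69 s, if anything falls off the work surface, if the arm or the gripper's body presses on something with over 40 N, if the wrist force passes 120 N, or if a joint passes its speed limit or range.

## Working session

There is one attempt and no reset: what is moved stays moved. The work goes in short steps, Python scripts to look and compute and a tool call to move; the robot and the scene stay as the last step left them, time stands still between calls to the robot, and variables do not carry over. Pictures are saved under pics/ and viewed, about 8 in all and at most 12, crops included, and the job is handed in when it is done.

Besides the shell and the picture viewer there is one more tool, called after "Call:" as name(argument=value, ...) on one line, values as JSON. servo_tool: Moves the arm, as the interface text tells. Its arguments: {"type":"object","properties":{"targets":{"type":"array"},"grip":{"type":"number"},"newtons":{"type":"number"}},"required":["targets"]}

```bash
ls; mkdir -p pics; python3 - <<'E'
from station import robot
import cv2,numpy as np,pickle
o=robot.get_obs();print({k:np.round(v,3) for k,v in o.items()})
for n in("top","scene"):
    s=robot.snapshot(n);cv2.imwrite(f"pics/{n}0.png",s["img"][:,:,::-1]);pickle.dump(s,open(f"{n}0.pkl","wb"))
    print(n,s["intrinsics"],s["origin"],s["orientation"],s.keys())
E
```

```text
pics
{'t': np.float64(0.0), 'q': array([-1.224,  0.492,  1.559,  0.   ,  1.092, -0.106]), 'dq': array([-0.   , -0.   ,  0.002, -0.   , -0.002,  0.   ]), 'effort': array([-1.0000e-03, -6.1845e+01, -2.6160e+01, -0.0000e+00,  4.0000e-03,
       -0.0000e+00]), 'tool_pos': array([ 0.273, -0.562,  0.231]), 'tcp_rot': array([ 0.974,  0.224, -0.   , -0.001]), 'ft_force': array([-0.238, -0.38 ,  0.113]), 'wrist_torque': array([-0.041, -0.035, -0.002]), 'grip_width': np.float64(0.998)}
top [[369.01387413   0.         318.49458031]
 [  0.         369.01387413 200.77370829]
 [  0.           0.           1.        ]] [ 0.33106715 -0.00733577  1.39023359] [-0.0553637   0.04527132  0.71293691 -0.69757174] dict_keys(['img', 'intrinsics', 'origin', 'orientation'])
scene [[513.43146509   0.         328.80859269]
 [  0.         513.43146509 196.06498684]
 [  0.           0.           1.        ]] [ 1.20916928 -0.66989145  1.18052974] [0.32397342 0.13276433 0.36281293 0.86358649] dict_keys(['img', 'intrinsics', 'origin', 'orientation'])
```

View pics/top0.png

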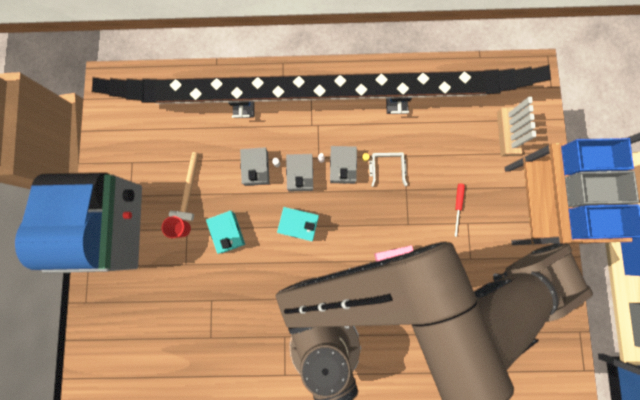

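View pics/scene0.png

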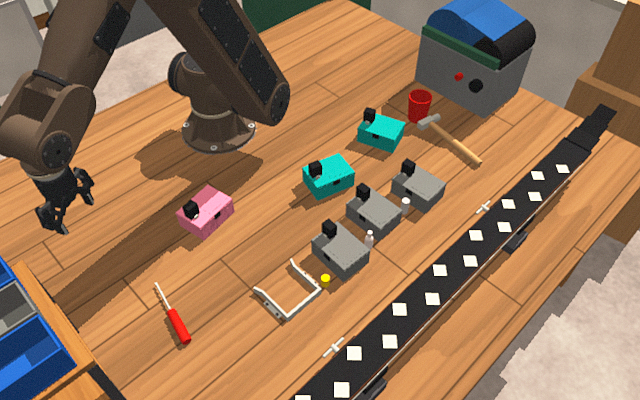

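```bash
cat > h.py <<'E'
import numpy as np,cv2
from scipy.spatial.transform import Rotation as R
def cast(s,uv,z):
    K=s["intrinsics"];uv=np.atleast_2d(np.asarray(uv,float))
    d=np.c_[(uv[:,0]-K[0,2])/K[0,0],-(uv[:,1]-K[1,2])/K[1,1],-np.ones(len(uv))]
    d=R.from_quat(s["orientation"]).apply(d);o=np.asarray(s["origin"])
    return o+d*((z-o[2])/d[:,2])[:,None]
def proj(s,p):
    c=R.from_quat(s["orientation"]).inv().apply(np.atleast_2d(p)-s["origin"]);K=s["intrinsics"]
    return np.c_[K[0,2]-K[0,0]*c[:,0]/c[:,2],K[1,2]+K[1,1]*c[:,1]/c[:,2]]
def blobs(m,amin,amax=1e9):
    return [c for c in cv2.findContours(m.astype(np.uint8)*255,cv2.RETR_EXTERNAL,cv2.CHAIN_APPROX_NONE)[0] if amin<=cv2.contourArea(c)<=amax]
E
python3 - <<'E'
import pickle,cv2,numpy as np
from h import *
s=pickle.load(open("top0.pkl","rb"));im=s["img"].astype(int);hsv=cv2.cvtColor(s["img"],cv2.COLOR_RGB2HSV).astype(int)
roi=np.zeros(im.shape[:2],bool);roi[130:260,150:480]=1
def rep(n,m,z,a,b=1e9):
    for c in blobs(m&roi,a,b):
        r=cv2.minAreaRect(c);p=cast(s,cv2.boxPoints(r),z)[:,:2]
        print(n,np.round(r[0],1),"ctr",np.round(p.mean(0),3),"size",np.round([np.linalg.norm(p[0]-p[1]),np.linalg.norm(p[1]-p[2])],3),"corners",np.round(p,3).tolist())
H,S,V=hsv[...,0],hsv[...,1],hsv[...,2]
rep("tote",(S<40)&(V>60)&(V<150),.06,200)
rep("tab",(V<45),.106,30,200)
rep("turq",(H>75)&(H<100)&(S>100),.06,200)
rep("pink",(H>150)&(H<178)&(S>60)&(V>150),.06,50)
rep("yel",(H>22)&(H<35)&(S>150)&(V>150),.03,5)
rep("white",(S<40)&(V>170),.05,8)
c=cv2.resize(s["img"][140:255,195:420,::-1],None,fx=3.5,fy=3.5,interpolation=cv2.INTER_CUBIC);cv2.imwrite("pics/crop.png",c)
E
```

```text
tote [255.4 167.2] ctr [0.653 0.241] size [0.091 0.127] corners [[0.716, 0.289], [0.718, 0.199], [0.591, 0.193], [0.589, 0.282]]
turq [224.9 231.7] ctr [0.417 0.35 ] size [0.103 0.134] corners [[0.465, 0.421], [0.496, 0.323], [0.369, 0.28], [0.339, 0.377]]
turq [297.6 223.5] ctr [0.441 0.087] size [0.096 0.131] corners [[0.412, 0.162], [0.504, 0.138], [0.47, 0.012], [0.378, 0.037]]
white [184.  215.7] ctr [0.48  0.505] size [0.016 0.046] corners [[0.476, 0.528], [0.493, 0.526], [0.483, 0.481], [0.466, 0.484]]
white [456.6 223. ] ctr [ 0.431 -0.488] size [0.088 0.005] corners [[0.388, -0.478], [0.475, -0.493], [0.474, -0.498], [0.387, -0.483]]
white [275.5 161. ] ctr [0.677 0.167] size [0.019 0.023] corners [[0.689, 0.177], [0.688, 0.158], [0.665, 0.158], [0.666, 0.177]]
white [299. 171.] ctr [0.637 0.08 ] size [0.09  0.121] corners [[0.699, 0.124], [0.697, 0.034], [0.575, 0.036], [0.578, 0.125]]
white [387.7 168.6] ctr [ 0.638 -0.249] size [0.133 0.121] corners [[0.698, -0.184], [0.699, -0.317], [0.578, -0.313], [0.578, -0.182]]
white [320.3 156.8] ctr [ 0.689 -0.   ] size [0.017 0.027] corners [[0.7, 0.011], [0.704, -0.006], [0.678, -0.012], [0.674, 0.005]]
white [252.8 165. ] ctr [0.664 0.252] size [0.091 0.126] corners [[0.726, 0.301], [0.728, 0.21], [0.603, 0.204], [0.6, 0.293]]
white [343. 163.] ctr [ 0.664 -0.084] size [0.09  0.122] corners [[0.726, -0.041], [0.724, -0.131], [0.602, -0.127], [0.604, -0.038]]
```

View pics/crop.png

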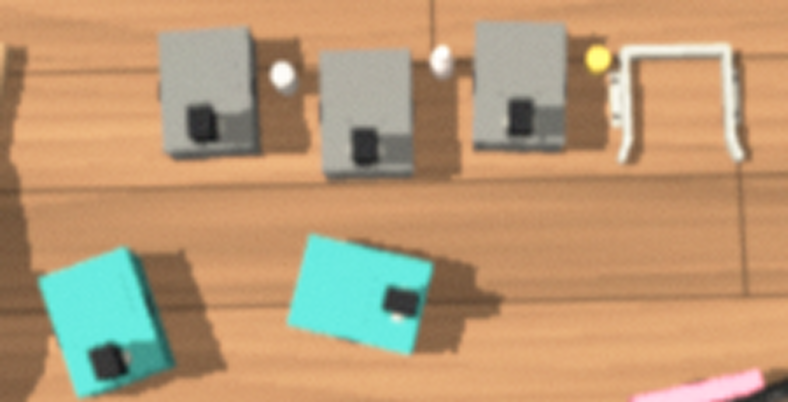

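Call:
servo_tool(targets=[[0.0325,-0.0174,0.001,0,0,0.0565],[0.065,-0.035,0.002,0,0,0.113],[0.0975,-0.0523,0.003,0,0,0.1695],[0.13,-0.07,0.004,0,0,0.226],[0.1625,-0.087,0.005,0,0,0.2825],[0.195,-0.105,0.006,0,0,0.339],[0.2275,-0.122,0.007,0,0,0.3955],[0.26,-0.14,0.008,0,0,0.452]], grip=0.06)

```text
t: 0.77
tool_pos: [0.4467, -0.3208, 0.2231]
tcp_rot: [1.0, -0.001, -0.0, -0.0]
ft_force: [1.3, -2.0, 0.5]
grip_width: 0.703
```

Call:
servo_tool(targets=[[0.022,-0.03,0.0,0,0,0],[0.044,-0.06,0.0,0,0,0],[0.066,-0.09,0.0,0,0,0],[0.088,-0.12,0.0,0,0,0],[0.11,-0.15,0.0,0,0,0],[0.13,-0.18,0.0,0,0,0],[0.15,-0.21,0.0,0,0,0],[0.17,-0.237,0.0,0,0,0]])

```text
t: 1.43
tool_pos: [0.6164, -0.0832, 0.223]
tcp_rot: [1.0, 0.001, -0.0, -0.0]
ft_force: [0.4, -0.7, -0.1]
grip_width: 0.7
```

```bash
python3 - <<'E'
from station import robot
import cv2,numpy as np,pickle
from h import *
for n in("wrist","top"):
    s=robot.snapshot(n);cv2.imwrite(f"pics/{n}1.png",s["img"][:,:,::-1]);pickle.dump(s,open(f"{n}1.pkl","wb"))
    if n=="wrist":print(s["origin"],s["orientation"],s["intrinsics"][0])
print(robot.get_obs()["tool_pos"])
s=pickle.load(open("top0.pkl","rb"))
print("tabs",cast(s,[[252.7,174.4],[299.3,181.2],[343.3,173]],.106).round(3))
print("dock",cast(s,np.array([[622,45],[728,45],[632,110],[730,105],[625,160],[742,158]])/3.5+[195,140],.022).round(3))
E
```

```text
[ 0.69447431 -0.08152593  0.36735545] [-0.10945794  0.10895525 -0.69834173  0.69890381] [318.53877206   0.         325.0370016 ]
[ 0.61763814 -0.08151182  0.22270441]
tabs [[ 0.616  0.242  0.106]
 [ 0.587  0.076  0.106]
 [ 0.613 -0.081  0.106]]
dock [[ 0.707 -0.2    0.022]
 [ 0.704 -0.315  0.022]
 [ 0.635 -0.208  0.022]
 [ 0.638 -0.314  0.022]
 [ 0.58  -0.198  0.022]
 [ 0.579 -0.323  0.022]]
```

View pics/wrist1.png

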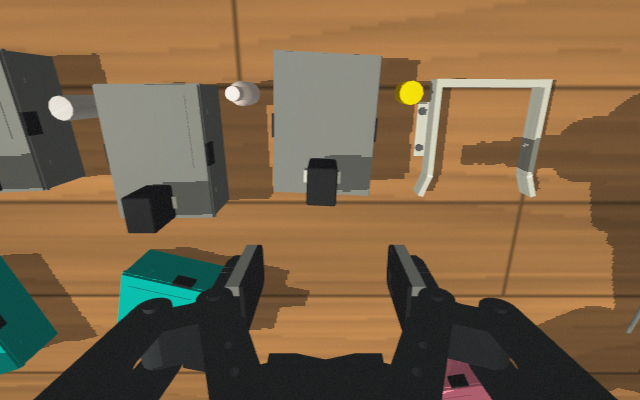

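```bash
python3 - <<'E'
import pickle
from h import *
s=pickle.load(open("wrist1.pkl","rb"))
print("T3tab",cast(s,[[307,168],[337,168],[307,206],[337,206],[321.5,187]],.106).round(3).tolist())
print("T3lid",cast(s,[[274,51],[381,56],[369,194],[272,190]],.06).round(3).tolist())
print("T2lid",cast(s,[[93,84],[198,82],[213,217],[121,216]],.06).round(3).tolist())
print("T2tab",cast(s,[[123,194],[155,194],[125,232],[157,230]],.106).round(3).tolist())
print("dock in stop/rails/mouth",cast(s,[[446,88],[545,88],[435,172],[524,172],[426,192],[528,192]],.022).round(3).tolist())
print("wax,glue,can",cast(s,[411,93],.03).round(3),cast(s,[232,93],.07).round(3),cast(s,[60,108],.05).round(3))
print("pink",cast(s,[[442,362]],.06).round(3), "turq", cast(s,[[150,250],[120,272]],.06).round(3).tolist())
print(proj(s,[.618,-.0815,.1]))
E
```

```text
T3tab [[0.634, -0.067, 0.106], [0.634, -0.092, 0.106], [0.6, -0.066, 0.106], [0.6, -0.092, 0.106], [0.617, -0.079, 0.106]]
T3lid [[0.729, -0.036, 0.06], [0.725, -0.131, 0.06], [0.597, -0.126, 0.06], [0.601, -0.028, 0.06]]
T2lid [[0.702, 0.13, 0.06], [0.703, 0.034, 0.06], [0.571, 0.034, 0.06], [0.572, 0.129, 0.06]]
T2tab [[0.611, 0.092, 0.106], [0.611, 0.065, 0.106], [0.575, 0.097, 0.106], [0.577, 0.068, 0.106]]
dock in stop/rails/mouth [[0.699, -0.206, 0.022], [0.699, -0.308, 0.022], [0.61, -0.204, 0.022], [0.61, -0.303, 0.022], [0.587, -0.197, 0.022], [0.587, -0.312, 0.022]]
wax,glue,can [[ 0.694 -0.168  0.03 ]] [[0.694 0.001 0.07 ]] [[0.68  0.173 0.05 ]]
pink [[ 0.382 -0.225  0.06 ]] turq [[0.533, 0.106, 0.06], [0.506, 0.143, 0.06]]
[[324.75123104 184.4674256 ]]
```

Call:
servo_tool(targets=[[0,-0.002,0.025,0,0,0],[0,-0.002,0.055,0,0,0],[0,-0.002,0.085,0,0,0],[0,-0.002,0.11,0,0,0],[0,-0.002,0.13,0,0,0],[0,-0.002,0.142,0,0,0],[0,-0.002,0.148,0,0,0],[0,-0.002,0.148,0,0,0]])

```text
t: 2.2
tool_pos: [0.6154, -0.0835, 0.0744]
tcp_rot: [1.0, 0.0, -0.001, -0.0]
ft_force: [0.1, 0.0, -0.4]
grip_width: 0.705
```

Call:
servo_tool(targets=[[0,0,0,0,0,0],[0,0,0,0,0,0],[0,0,0,0,0,0],[0,0,0,0,0,0],[0,0,0,0,0,0],[0,0,0,0,0,0],[0,0,0,0,0,0],[0,0,0,0,0,0]], grip=0.0, newtons=40)

```text
t: 2.87
tool_pos: [0.6163, -0.0832, 0.0767]
tcp_rot: [1.0, 0.0, 0.001, 0.0]
ft_force: [-2.0, 1.7, 6.6]
grip_width: 0.296
```

Call:
servo_tool(targets=[[0.001,0,-0.002,0,0,0],[0.002,0,-0.004,0,0,0],[0.003,0,-0.006,0,0,0],[0.004,0,-0.008,0,0,0],[0.005,0,-0.009,0,0,0],[0.006,0,-0.01,0,0,0],[0.006,0,-0.01,0,0,0],[0.006,0,-0.01,0,0,0]])

```text
t: 3.53
tool_pos: [0.6215, -0.0832, 0.0852]
tcp_rot: [1.0, 0.0, -0.0, -0.0]
ft_force: [-2.2, -0.7, -3.7]
grip_width: 0.299
```

Call:
servo_tool(targets=[[0,0,0,0,0,0],[0,0,0,0,0,0],[0,0,0,0,0,0],[0,0,0,0,0,0],[0,0,0,0,0,0],[0,0,0,0,0,0],[0,0,0,0,0,0],[0,0,0,0,0,0]])

```text
t: 4.2
tool_pos: [0.6218, -0.0832, 0.0853]
tcp_rot: [1.0, 0.0, -0.0, 0.0]
ft_force: [-2.6, -0.3, -3.3]
grip_width: 0.299
```

Call:
servo_tool(targets=[[-0.002,0,0.003,0,0,0],[-0.005,0,0.005,0,0,0],[-0.013,0,0.005,0,0,0],[-0.024,0,0.005,0,0,0],[-0.036,0,0.005,0,0,0],[-0.048,0,0.005,0,0,0],[-0.06,0,0.005,0,0,0],[-0.072,0,0.005,0,0,0]])

```text
t: 4.87
tool_pos: [0.549, -0.0833, 0.0803]
tcp_rot: [1.0, 0.0, 0.0, 0.0]
ft_force: [1.7, 0.7, -5.5]
grip_width: 0.295
```

Call:
servo_tool(targets=[[-0.013,0,0,0,0,0],[-0.026,0,0,0,0,0],[-0.039,0,0,0,0,0],[-0.052,0,0,0,0,0],[-0.065,0,0,0,0,0],[-0.078,0,0,0,0,0],[-0.09,0,0,0,0,0],[-0.096,0,0,0,0,0]])

```text
t: 5.53
tool_pos: [0.4523, -0.0832, 0.0804]
tcp_rot: [1.0, 0.0, -0.0, 0.0]
ft_force: [1.1, 1.0, -6.2]
grip_width: 0.298
```

```bash
python3 - <<'E'
from station import robot
import cv2,numpy as np,pickle
for n in("wrist","scene"):
    s=robot.snapshot(n);cv2.imwrite(f"pics/{n}2.png",s["img"][:,:,::-1]);pickle.dump(s,open(f"{n}2.pkl","wb"))
o=robot.get_obs();print(o["tool_pos"],o["ft_force"],o["q"].round(2))
E
```

```text
[ 0.45271866 -0.08327314  0.08048544] [-1.37628539  0.81761053 -3.1614322 ] [-0.33  0.5   2.1  -0.    0.54  1.25]
```

View pics/wrist2.png

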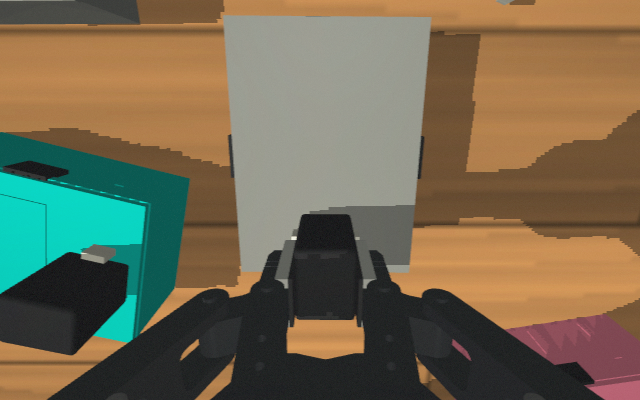

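View pics/scene2.png

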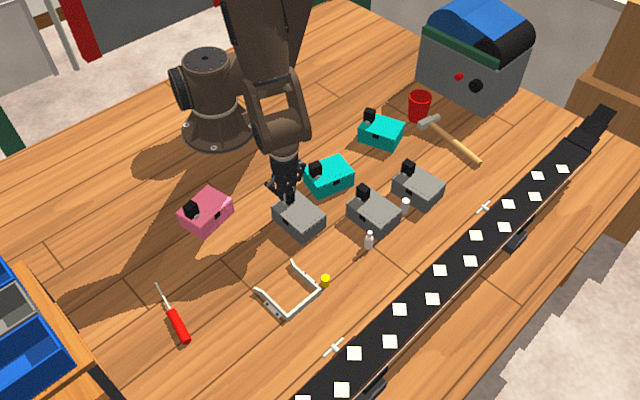

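```bash
python3 - <<'E'
import pickle
from h import *
s=pickle.load(open("wrist2.pkl","rb"))
print("pink",cast(s,[[452,345],[510,330],[602,315],[640,345]],.055).round(3).tolist())
print("lid",cast(s,[[223,17],[431,17],[409,272],[240,272]],.063).round(3).tolist())
s=pickle.load(open("scene2.pkl","rb"))
print("pink scene far edge", cast(s,[[213,225],[233,202],[178,206],[208,186]],.06).round(3).tolist())
E
```

```text
pink [[0.372, -0.166, 0.055], [0.384, -0.202, 0.055], [0.395, -0.258, 0.055], [0.372, -0.29, 0.055]]
lid [[0.563, -0.036, 0.063], [0.563, -0.13, 0.063], [0.431, -0.13, 0.063], [0.431, -0.033, 0.063]]
pink scene far edge [[0.373, -0.284, 0.06], [0.345, -0.194, 0.06], [0.248, -0.315, 0.06], [0.244, -0.209, 0.06]]
```

Call:
servo_tool(targets=[[0,0.006,0,0,0,0],[0,0.016,0,0,0,0],[0,0.028,0,0,0,0],[0,0.04,0,0,0,0],[0,0.052,0,0,0,0],[0,0.064,0,0,0,0],[0,0.076,0,0,0,0],[0,0.088,0,0,0,0]], newtons=70)

```text
t: 6.3
tool_pos: [0.4538, -0.1729, 0.0802]
tcp_rot: [1.0, 0.0, -0.0, -0.0]
ft_force: [-0.2, 1.5, -4.8]
grip_width: 0.29
```

Call:
servo_tool(targets=[[0,0.012,0,0,0,0],[0,0.024,0,0,0,0],[0,0.036,0,0,0,0],[0,0.048,0,0,0,0],[0,0.06,0,0,0,0],[0,0.072,0,0,0,0],[0,0.081,0,0,0,0],[0,0.085,0,0,0,0]])

```text
t: 6.97
tool_pos: [0.454, -0.2579, 0.0803]
tcp_rot: [1.0, -0.0, 0.0, 0.0]
ft_force: [0.6, 0.8, -4.5]
grip_width: 0.293
```

```bash
python3 - <<'E'
from station import robot
import cv2,numpy as np,pickle
for n in("wrist","top"):
    s=robot.snapshot(n);cv2.imwrite(f"pics/{n}3.png",s["img"][:,:,::-1]);pickle.dump(s,open(f"{n}3.pkl","wb"))
o=robot.get_obs();print(o["tool_pos"],o["ft_force"],o["q"].round(2))
E
```

```text
[ 0.45401841 -0.25723515  0.08028232] [-0.56226179 -1.26399424 -4.12759282] [-0.64  0.56  1.96 -0.    0.63  0.93]
```

View pics/wrist3.png

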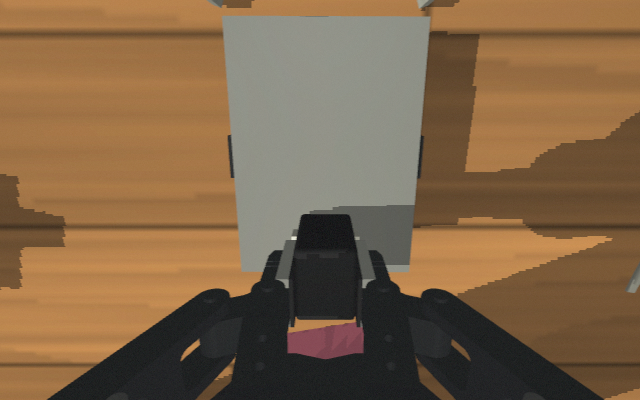

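```bash
python3 - <<'E'
import pickle
from h import *
s=pickle.load(open("wrist3.pkl","rb"))
print("mouth tips",cast(s,[[222,6],[418,7]],.022).round(4).tolist())
print("lid",cast(s,[[223,17],[430,17],[409,272],[240,272]],.063).round(4).tolist())
a=cv2.resize(s["img"][0:30,190:450,::-1],None,fx=3,fy=3,interpolation=cv2.INTER_NEAREST)
t=pickle.load(open("top3.pkl","rb"))
b=cv2.resize(t["img"][140:240,340:440,::-1],None,fx=5,fy=5,interpolation=cv2.INTER_CUBIC)
c=np.zeros((600,800,3),np.uint8);c[:90,:780]=a;c[95:595,:500]=b;cv2.imwrite("pics/c3.png",c)
E
```

```text
mouth tips [[0.5784, -0.1987, 0.022], [0.5779, -0.3088, 0.022]]
lid [[0.5646, -0.2103, 0.063], [0.5646, -0.304, 0.063], [0.4332, -0.3049, 0.063], [0.4333, -0.2073, 0.063]]
```

View pics/c3.png

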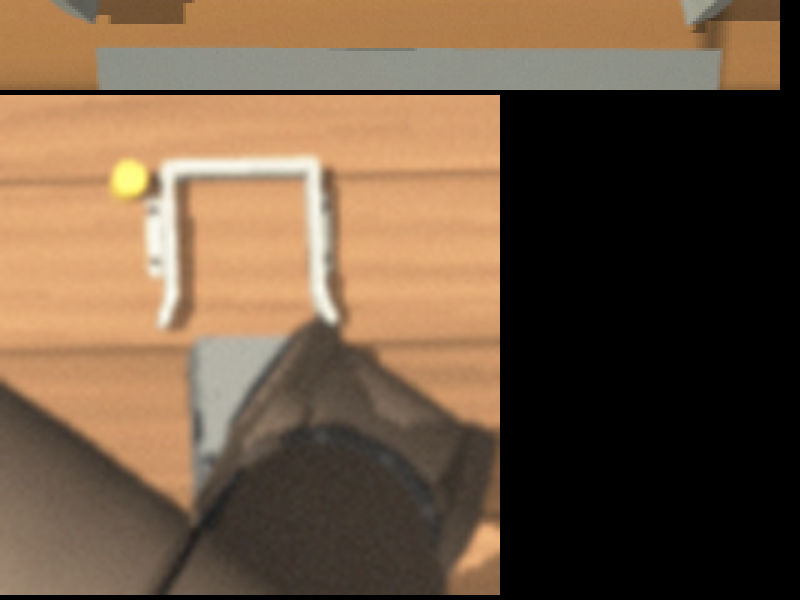

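```bash
python3 - <<'E'
import pickle
from h import *
s=pickle.load(open("top3.pkl","rb"))
f=lambda l:cast(s,(np.array(l,float)-[0,95])/5+[340,140],.022).round(4)[:,:2]
g=f([[165,160],[318,157],[178,180],[322,175]]);print(g)
w=pickle.load(open("top3.pkl","rb"));im=cv2.resize(w["img"],None,fx=4,fy=4,interpolation=cv2.INTER_CUBIC)
hsv=cv2.cvtColor(im,cv2.COLOR_RGB2HSV);m=(hsv[...,1]<70)&(hsv[...,2]>190);m[:4*150]=0;m[4*208:]=0;m[:,:4*365]=0;m[:,4*412:]=0
ys,xs=np.nonzero(m)
def line(P):
    v=cv2.fitLine(P.astype(np.float32),cv2.DIST_HUBER,0,.01,.01).ravel();return v
for n,r in(("left",(169.,194.,370.,378.)),("right",(168.,192.,400.,405.)),("stop",(150.,158.,380.,396.))):
    k=(ys/4>=r[0])&(ys/4<=r[1])&(xs/4>=r[2])&(xs/4<=r[3])
    p=cast(s,np.c_[xs[k]/4,ys[k]/4],.022)[:,:2];v=line(p);print(n,k.sum(),v.round(3),np.ptp(p,axis=0).round(3),p.mean(0).round(4))
s=pickle.load(open("wrist1.pkl","rb"))
print("w1 stop inner edge base/top, rails floor", cast(s,[[446,88],[545,88]],.022).round(4).tolist())
E
```

```text
[[ 0.7065 -0.2011]
 [ 0.7059 -0.3173]
 [ 0.6906 -0.2103]
 [ 0.6918 -0.3196]]
left 1102 [ 1.     0.016  0.617 -0.198] [0.067 0.021] [ 0.6172 -0.1976]
right 784 [ 1.    -0.003  0.617 -0.312] [0.063 0.014] [ 0.6175 -0.3119]
stop 798 [ 0.003  1.     0.701 -0.258] [0.013 0.061] [ 0.701 -0.258]
w1 stop inner edge base/top, rails floor [[0.6989, -0.2061, 0.022], [0.699, -0.308, 0.022]]
```

Call:
servo_tool(targets=[[0.003,-0.002,0,0,0,0],[0.009,-0.002,0,0,0,0],[0.017,-0.002,0,0,0,0],[0.025,-0.002,0,0,0,0],[0.033,-0.002,0,0,0,0],[0.041,-0.002,0,0,0,0],[0.049,-0.002,0,0,0,0],[0.055,-0.002,0,0,0,0]])

```text
t: 7.73
tool_pos: [0.5101, -0.2542, 0.0802]
tcp_rot: [1.0, 0.001, 0.0, 0.0]
ft_force: [-2.4, -0.5, -3.4]
grip_width: 0.297
```

Call:
servo_tool(targets=[[0.008,0,0,0,0,0],[0.017,0,0,0,0,0],[0.026,0,0,0,0,0],[0.035,0,0,0,0,0],[0.044,0,0,0,0,0],[0.053,0,0,0,0,0],[0.06,0,0,0,0,0],[0.064,0,0,0,0,0]])

```text
t: 8.4
tool_pos: [0.574, -0.2543, 0.0802]
tcp_rot: [1.0, 0.001, 0.0, 0.0]
ft_force: [-2.1, 0.5, -3.4]
grip_width: 0.295
```

```bash
python3 - <<'E'
from station import robot
import cv2,numpy as np,pickle
for n in("wrist",):
    s=robot.snapshot(n);cv2.imwrite(f"pics/{n}4.png",s["img"][:,:,::-1]);pickle.dump(s,open(f"{n}4.pkl","wb"))
o=robot.get_obs();print(o["tool_pos"],o["ft_force"],o["q"].round(2))
E
```

```text
[ 0.57436753 -0.25429057  0.08022075] [ 2.43747387 -0.14139132 -5.90571408] [-0.52  0.67  1.69  0.    0.78  1.05]
```

View pics/wrist4.png

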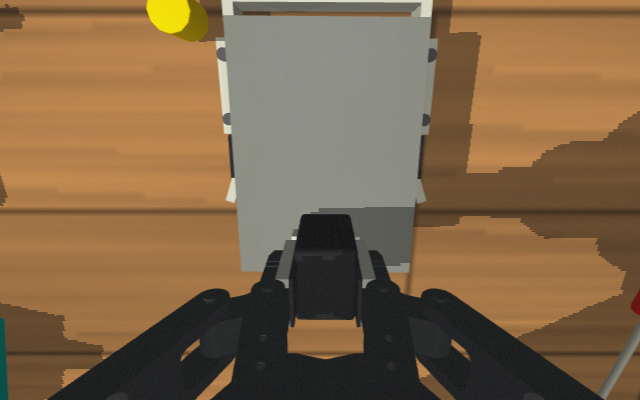

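Call:
servo_tool(targets=[[0.002,0,0,0,0,0],[0.004,0,0,0,0,0],[0.006,0,0,0,0,0],[0.007,0,0,0,0,0],[0.008,0,0,0,0,0],[0.009,0,0,0,0,0],[0.0095,0,0,0,0,0],[0.01,0,0,0,0,0]])

```text
t: 9.12
tool_pos: [0.5829, -0.2543, 0.0803]
tcp_rot: [1.0, 0.0, -0.0, 0.0]
ft_force: [-3.0, 0.4, -4.2]
grip_width: 0.294
```

Call:
servo_tool(targets=[[0.0003,0,0,0,0,0],[0.0006,0,0,0,0,0],[0.0009,0,0,0,0,0],[0.0012,0,0,0,0,0],[0.0015,0,0,0,0,0],[0.0018,0,0,0,0,0],[0.0021,0,0,0,0,0],[0.0024,0,0,0,0,0]])

```text
t: 9.78
tool_pos: [0.5854, -0.2543, 0.0803]
tcp_rot: [1.0, 0.0, -0.0, 0.0]
ft_force: [-2.6, -0.7, -3.5]
grip_width: 0.296
```

Call:
servo_tool(targets=[[0.0002,0,0,0,0,0],[0.0004,0,0,0,0,0],[0.0006,0,0,0,0,0],[0.0008,0,0,0,0,0],[0.001,0,0,0,0,0],[0.0012,0,0,0,0,0],[0.0014,0,0,0,0,0],[0.0016,0,0,0,0,0]])

```text
t: 10.45
tool_pos: [0.587, -0.2543, 0.0803]
tcp_rot: [1.0, 0.0, 0.0, 0.0]
ft_force: [-2.3, -0.4, -3.6]
grip_width: 0.295
```

Call:
servo_tool(targets=[[0.0002,0,0,0,0,0],[0.0004,0,0,0,0,0],[0.0006,0,0,0,0,0],[0.0008,0,0,0,0,0],[0.001,0,0,0,0,0],[0.0012,0,0,0,0,0],[0.0014,0,0,0,0,0],[0.0016,0,0,0,0,0]])

```text
t: 11.12
tool_pos: [0.5886, -0.2543, 0.0803]
tcp_rot: [1.0, 0.0, -0.0, 0.0]
ft_force: [-2.9, 0.4, -3.4]
grip_width: 0.294
```

Call:
servo_tool(targets=[[0.0002,0,0,0,0,0],[0.0004,0,0,0,0,0],[0.0006,0,0,0,0,0],[0.0008,0,0,0,0,0],[0.001,0,0,0,0,0],[0.0012,0,0,0,0,0],[0.0013,0,0,0,0,0],[0.0014,0,0,0,0,0]])

```text
t: 11.78
tool_pos: [0.59, -0.2543, 0.0803]
tcp_rot: [1.0, 0.0, 0.0, 0.0]
ft_force: [-2.0, 0.8, -4.3]
grip_width: 0.288
```

Call:
servo_tool(targets=[[0.0002,0,0,0,0,0],[0.0004,0,0,0,0,0],[0.0006,0,0,0,0,0],[0.0008,0,0,0,0,0],[0.001,0,0,0,0,0],[0.0012,0,0,0,0,0],[0.0013,0,0,0,0,0],[0.0014,0,0,0,0,0]])

```text
t: 12.45
tool_pos: [0.5903, -0.2543, 0.0802]
tcp_rot: [1.0, 0.0, -0.001, -0.0]
ft_force: [-9.8, -1.2, 1.1]
grip_width: 0.292
```

```bash
python3 - <<'E'
from station import robot
import cv2,numpy as np,pickle
im=[]
for n in("wrist","top","scene"):
    s=robot.snapshot(n);pickle.dump(s,open(f"{n}5.pkl","wb"));im.append(s["img"][:,:,::-1])
c=np.zeros((600,800,3),np.uint8)
c[:120,:780]=cv2.resize(im[0][0:40,190:450],None,fx=3,fy=3)
c[125:575,:400]=cv2.resize(im[1][140:230,350:430],None,fx=5,fy=5)
c[125:525,405:800]=cv2.resize(im[2][240:340,235:334],(395,400))
cv2.imwrite("pics/c5.png",c)
o=robot.get_obs();print(o["tool_pos"],o["ft_force"],o["q"].round(2))
E
```

```text
[ 0.59028795 -0.25435161  0.08024682] [-9.41072913 -1.58424727 -0.27160693] [-0.51  0.69  1.65 -0.    0.81  1.06]
```

View pics/c5.png

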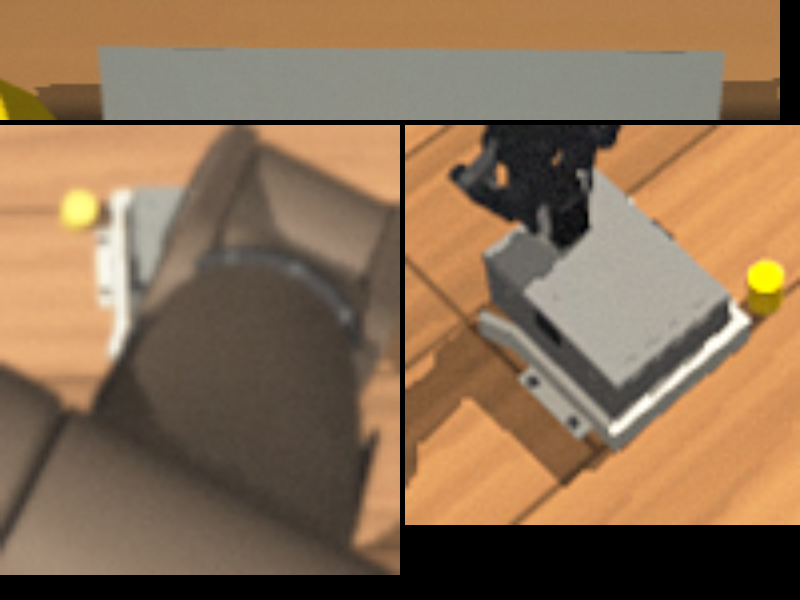

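Call:
servo_tool(targets=[[-0.0003,0,0.0004,0,0,0],[-0.0005,0,0.0008,0,0,0],[-0.0008,0,0.0012,0,0,0],[-0.001,0,0.0016,0,0,0],[-0.0012,0,0.002,0,0,0],[-0.0014,0,0.0024,0,0,0],[-0.0017,0,0.0028,0,0,0],[-0.0017,0,0.0028,0,0,0]])

```text
t: 13.27
tool_pos: [0.589, -0.2543, 0.0774]
tcp_rot: [1.0, 0.0, -0.001, -0.0]
ft_force: [-7.5, -2.2, -1.4]
grip_width: 0.29
```

Call:
servo_tool(targets=[[-0.0002,0,0.0004,0,0,0],[-0.0004,0,0.0008,0,0,0],[-0.0006,0,0.0012,0,0,0],[-0.0008,0,0.0014,0,0,0],[-0.0009,0,0.0016,0,0,0],[-0.001,0,0.0018,0,0,0],[-0.001,0,0.0018,0,0,0],[-0.001,0,0.0018,0,0,0]])

```text
t: 13.93
tool_pos: [0.5886, -0.2544, 0.0768]
tcp_rot: [1.0, 0.0, 0.0, 0.0]
ft_force: [-5.8, 0.7, 7.1]
grip_width: 0.295
```

Call:
servo_tool(targets=[[0,0,-0.0005,0,0,0],[0,0,-0.0005,0,0,0],[0,0,-0.0005,0,0,0],[0,0,-0.0005,0,0,0],[0,0,-0.0005,0,0,0],[0,0,-0.0005,0,0,0],[0,0,-0.0005,0,0,0],[0,0,-0.0005,0,0,0]], grip=0.06)

```text
t: 14.6
tool_pos: [0.5887, -0.2543, 0.0762]
tcp_rot: [1.0, 0.0, 0.0, 0.0]
ft_force: [0.1, 0.4, 0.2]
grip_width: 0.702
```

Call:
servo_tool(targets=[[0,0,-0.005,0,0,0],[0,0,-0.015,0,0,0],[0,0,-0.03,0,0,0],[0,0,-0.05,0,0,0],[0,0,-0.075,0,0,0],[0,0,-0.1,0,0,0],[0,0,-0.12,0,0,0],[0,0,-0.13,0,0,0]])

```text
t: 15.27
tool_pos: [0.5893, -0.2546, 0.21]
tcp_rot: [1.0, 0.0, 0.002, 0.001]
ft_force: [0.1, 0.3, -1.0]
grip_width: 0.703
```

Call:
servo_tool(targets=[[-0.01,0,0,0,0,0],[-0.03,0,0,0,0,0],[-0.05,0,0,0,0,0],[-0.07,0,0,0,0,0],[-0.08,0,0,0,0,0],[-0.08,0,0,0,0,0],[-0.08,0,0,0,0,0],[-0.08,0,0,0,0,0]])

```text
t: 15.93
tool_pos: [0.5093, -0.2545, 0.206]
tcp_rot: [1.0, 0.0, 0.0, 0.0]
ft_force: [-0.2, -0.2, -0.1]
grip_width: 0.705
```

```bash
python3 - <<'E'
from station import robot
import cv2,numpy as np,pickle
im=[]
for n in("wrist","top","scene"):
    s=robot.snapshot(n);pickle.dump(s,open(f"{n}6.pkl","wb"));im.append(s["img"][:,:,::-1])
c=np.zeros((600,800,3),np.uint8)
c[:250,:400]=cv2.resize(im[1],(400,250))
c[:250,405:800]=cv2.resize(im[2],(395,250))
c[255:600,:400]=cv2.resize(im[0][60:260,200:432],(400,345))
c[255:600,405:800]=cv2.resize(im[2][240:340,235:350],(395,345))
cv2.imwrite("pics/c6.png",c)
o=robot.get_obs();print(o["tool_pos"],o["ft_force"],o["t"])
E
```

```text
[ 0.50925986 -0.25430325  0.20591113] [-0.43931033  0.38968909 -0.23658729] 16.0833
```

View pics/c6.png

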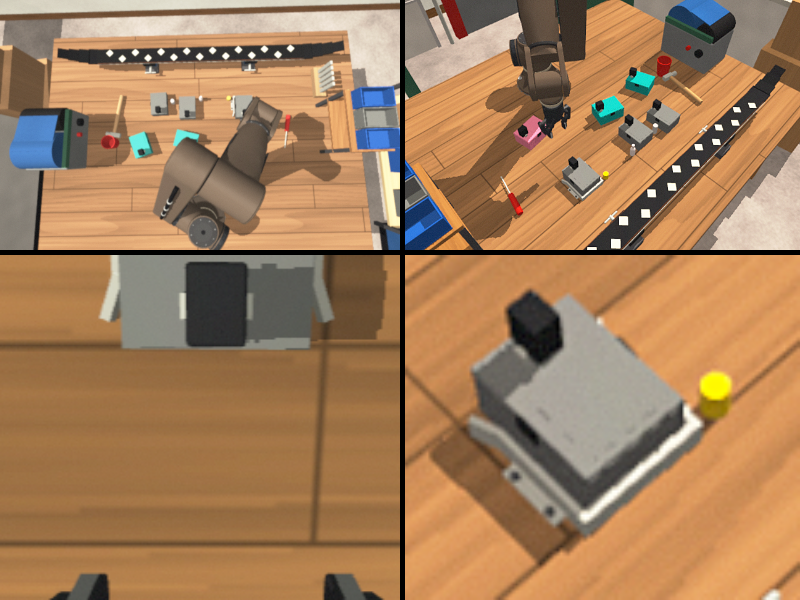

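```bash
python3 -c "
from station import robot
print(robot.hand_in())"
```

```text
the job is handed in; nothing more can be done
None
```

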